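Lock a depositor plug and pull-test it

TASK

Stand the blue plug in the slot of the depositor head, all the way down, and turn it a quarter turn clockwise (seen from above) to lock it. Then check that it is held: pull it straight up with about 12 N, steadily for a good second, and let it down and let go, still locked. Never load the plug with more than 25 N in any direction, and leave everything else where it is.

Things in the scene. Friction and masses are not known exactly. Their poses are not given: they have to be found in the camera images.
- plug_grip (a point): Centre of the blue plug's grip bar, 57 mm above its foot. z up, x along the bar. The bar is 50 mm long (x), 16 mm wide (y), at heights 38 to 76 mm above the foot; below it a round blue flange 44 mm across (heights 32 to 38), then a steel stem 22 mm across down to the foot. The plug stands upright on a green mat 8 mm thick.
- plug_lug (a point): On the blue plug's axis, at the top face of its cross lug, 14 mm above the foot; axes as the plug's. The lug at the foot is 36 mm long along x, 11 mm wide and 14 mm high.
- spare_grip (a point): Orange spare plug of the same shape beside the blue one on the mat, about 130 mm away; leave it. Centre of its grip bar.
- port_mouth (a point): Centre of the keyhole slot on the upper face of the depositor head's steel plate, 85 mm above the table. Opening 40 x 14 mm along x with a 25 mm square in its middle. z up, x along the slot (lug goes in along x), y towards the red lock marks (locked with the lug along y). Clockwise, stop pins stand a few degrees past y; the other way is blocked after some 25 degrees.
- port_lip (a point): On the slot's axis at the rigid plate's underside, 8 mm below its upper face; the locked lug catches here when pulled, and the pull then builds up within tenths of a mm. Same axes. With the plug home on a rubber seat (yields 3 N per mm, up to 3 mm, when pressed) the lug's top lies 2 to 8 mm below this point, differing each time: free play before a pull is felt. The flange never rests on the plate.
- plug: The blue plug, 76 mm high, 0.1 to 0.2 kg, steel below, blue grip above; origin at the centre of its foot, z up, x along grip bar and lug. A half turn about z makes no difference.
- port: The depositor head, fixed: blue housing 130 x 110 mm (x, y) with a steel plate 8 mm thick on top. Origin on the table under the slot, axes as the slot's. A small steel hopper, 120 mm high and 100 mm across, stands 155 mm off along +x.
- spare: The orange spare plug; origin at its foot.
- gasket: Black rubber ring, 36 mm across, 5 mm thick, lying on the mat between the plugs' places; leave it.
- spoon: Spoon, 170 mm, lying on the table between the mat and the head; leave it.
- jar: Amber jar, 84 mm across, 120 mm high, at the far side of the work area; leave it.
- cup: White cup, 70 mm across and high, to the right; leave it.
- brush: Brush, 180 mm, lying to the right of the head; leave it.
Not all that is in view belongs to the job. Of the things that look like the plug, the smallest one is meant.

How it is judged:
By the outcome, as a careful person would: the job done as asked, in the order asked, and still so for the second after the job is handed in, with the robot touching nothing.
It also fails if it takes over 64 s, if anything falls off the work surface, if the arm or the gripper's body presses on something with over 40 N, if the wrist force passes 120 N, or if a joint passes its speed limit or range.

ROBOT

A 7-joint arm with a two-finger parallel gripper is mounted at the origin on the work surface. World frame = base frame: x ahead of the robot, y to its left, z up, the work surface at z = 0. Lengths are in m, angles in degrees, forces in N, time in s.
With the tool pointing down it reaches from about 0.4 to 0.9 m from the base axis. Payload 5.5 kg.
Tool frame: the origin (TCP) lies between the finger pads; the fingertips stand 8 mm ahead of it and the grasp point (between the pads) lies 11 mm behind it; z points along the fingers, y is the line along which they close (so a half turn about z gives the same grasp; the last joint's range is limited). The gripper opens to 92 mm and grips with 3 to 60 N. Pads are 19 mm wide; open, the fingers measure 130 mm over their backs; the gripper's body (75 mm by 190 mm) begins 47 mm behind the grasp point.
Start: joints at [89.794, 28.699, -24.465, 88.831, 12.651, 65.22, -12.049], TCP at [0.171, -0.627, 0.235] pointing down, gripper open.
Joint ranges: [-164.97, 164.97], [-17.58, 116.51], [-87.97, 89.64], [11.32, 138.91], [-80.73, 260.73], [10.89, 115.49], [-147.41, 147.41]. Speed limits (degrees/s): [147.25, 147.25, 180, 180, 180, 180, 180].

INTERFACE

Orientations are given as [roll, pitch, yaw] about the fixed x, y, z axes, in that order (R = Rz(yaw) Ry(pitch) Rx(roll)).
In Python, from cell import robot gives the robot as it stands.
- The arm moves only by the tool drive_tool, never from a script. Its argument "targets" is one flat list of numbers, 7 for each row, row after row: the shift along the tool's x, y, z in units of 60 mm (1.0 is 60 mm), then the turn, a rotation vector about the tool's x, y, z in units of 10 degrees (1.0 is 10 degrees), then the finger opening in mm, from 0 to 91.8. In form: [dx, dy, dz, rx, ry, rz, fingers, dx, dy, dz, rx, ry, rz, fingers, ...]. A call has 1 to 20 rows; each row is the pose to reach, as a shift and turn from the pose commanded when the call began, along the tool's axes at that moment; what a row does not reach only later rows make up. A row lasts 1/8 s, in which the tool goes at most 62.5 mm and 10.7 degrees, less where a joint would pass 70% of its speed; a pose out of reach is approached as far as the arm can. A call with a gripper value outside its range is refused whole. The fingers move at their own pace and stop on an object; the grip force is fixed at half the most. Time passes only in rows, so rows that repeat a pose let the fingers close. It gives the time, the measured TCP pose, the force, the opening and the grip force at its end, in the units of the state.
- robot.sense(): the state, without advancing time (a new reading comes with each control period).
- robot.grab_frame(name): name is "scene" or "top"; returns a dict with "frame" (384x512x3 uint8, blue, green, red), "z_map" (384x512 float32, m along the optical axis (not along the pixel's ray), 0 where there is no reading), "K" (3x3 intrinsics, pixels), "R" (3x3) and "t" (3): a world point X has camera coordinates R X + t. Camera axes: x right, y down, z forward; pixel columns grow to the right and rows downward; lengths in m; the calibration is good to about 2 mm. A picture is of the moment at which its call begins.
- robot.job_done(): hands the job in; it is judged then, once.
The state is a dict: "time": time; "joints": joint angles; "qvel": joint speeds; "tau": joint torques, N m; "tcp_pos": TCP position; "orientation": TCP orientation; "contact_force": force on the tool from outside, world axes, zero at the start; "wrist_torque": the same for the moment, N m; "opening": opening from 0.0 (shut) to 1.0 (fully open); "grip_force": force on a finger pad.
Only numpy, scipy, OpenCV 4.12 (cv2) and the standard library are available. Lean on these libraries where they do the work, as an engineer would, in place of code of your own. Each camera call takes 0.05 s, during which the arm holds its last target. There are 200 camera calls.

## Working session

There is one attempt and no reset: what is moved stays moved. The work goes in short steps, Python scripts to look and compute and a tool call to move; the robot and the scene stay as the last step left them, time stands still between calls to the robot, and variables do not carry over. Pictures are saved under pics/ and viewed, at most 10 in all, crops included, and the job is handed in when it is done.

Besides the shell and the picture viewer there is one more tool, called after ">>>" by a JSON object that holds its "method" and its "body". drive_tool: Moves the arm, as the interface text tells. Its arguments: {"type":"object","properties":{"targets":{"type":"array","items":{"type":"number"}}},"required":["targets"]}

```bash
mkdir -p pics; ls; python3 - <<'E'
from cell import robot
import cv2,numpy as np
for n in("scene","top"):
    f=robot.grab_frame(n); cv2.imwrite(f"pics/{n}0.png",f["frame"]); np.savez(f"{n}0.npz",**f); print(n,f["K"].tolist(),f["R"].round(3).tolist(),f["t"])
print(robot.sense())
E
```

```text
pics
scene [[360.2005298363073, 0.0, 251.92702089969086], [0.0, 360.2005298363073, 195.3950915376559], [0.0, 0.0, 1.0]] [[-0.007, 1.0, -0.015], [0.637, -0.007, -0.771], [-0.771, -0.015, -0.637]] [-0.02163455 -0.29494618  1.50482777]
top [[423.90267575531584, 0.0, 251.60020604896062], [0.0, 423.90267575531584, 190.97081914736924], [0.0, 0.0, 1.0]] [[0.017, -1.0, -0.001], [-0.996, -0.016, -0.092], [0.092, 0.003, -0.996]] [0.0253284  0.57875264 1.09985249]
{'time': 0.1, 'joints': array([ 89.79409786,  28.74886799, -24.45486818,  88.88396552,
        12.65296794,  65.21977383, -12.0469751 ]), 'qvel': array([-0.01334473, -0.05030279,  0.03221503, -0.12871617, -0.01592274,
        0.0371635 ,  0.02150853]), 'tau': array([-1.18791711e-02, -5.67866743e+01, -5.83805859e+00, -2.79913652e+01,
       -6.88019581e-02,  2.40574067e-02,  7.44629233e-05]), 'tcp_pos': array([ 0.17116448, -0.62643475,  0.23378926]), 'orientation': array([-1.79901127e+02, -2.26539087e-03,  1.52923222e+01]), 'contact_force': array([0.03017961, 0.42911051, 0.9166479 ]), 'wrist_torque': array([-0.00323166, -0.01989308,  0.04668636]), 'grip_force': 0.0, 'opening': 1.0036294821680902}
```

View pics/scene0.png

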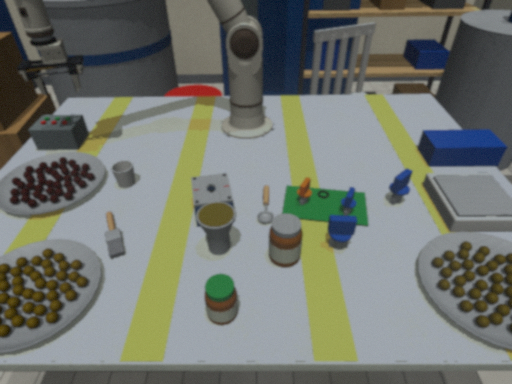

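View pics/top0.png

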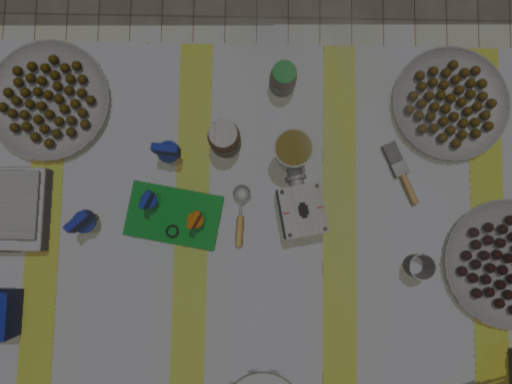

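The scene shows the mat with the small blue plug (top view about 148,200), the orange spare (195,220), and the head (303,210). The larger blue look-alikes are at (168,152) and (82,222). I'll enlarge the plug and the slot next.

```bash
python3 - <<'E'
import cv2,numpy as np
a=np.load("top0.npz")["frame"]; b=np.load("scene0.npz")["frame"]
def c(im,u,v,w,s): return cv2.resize(im[v:v+w,u:u+w],None,fx=s,fy=s,interpolation=cv2.INTER_CUBIC)
p=c(a,128,180,40,10); q=c(a,270,178,64,400/64)
cv2.imwrite("pics/crop1.png",np.clip(np.hstack([p,q])*1.4,0,255))
E
```

```text
[ WARN:0@0.024] global loadsave.cpp:1063 imwrite_ Unsupported depth image for selected encoder is fallbacked to CV_8U.
```

View pics/crop1.png

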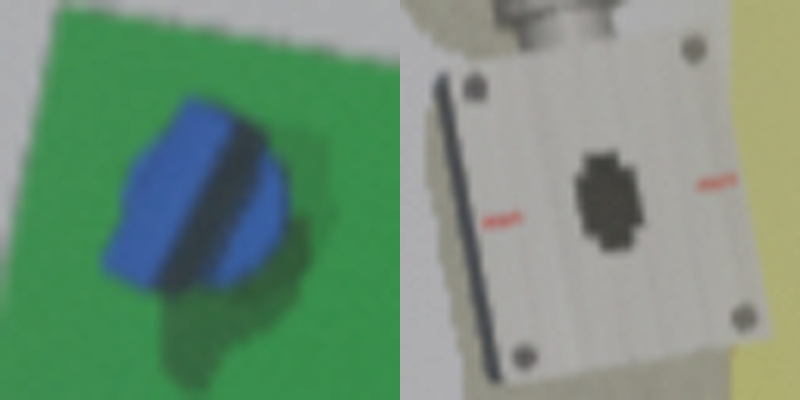

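Plug bar top face: centre about (145,199) in the top image, long axis tilted. Slot centre is about (303.0,209.7), with red marks at (286.0,212.7) and (320.2,206.6). Now I'll turn these into positions.

```bash
cat > h.py <<'E'
import numpy as np,cv2
def ray(f,uv,z):
    R,t,K=f["R"],f["t"],f["K"]; o=-R.T@t
    d=R.T@np.linalg.solve(K,[uv[0],uv[1],1]); return o+d*(z-o[2])/d[2]
def cloud(f):
    v,u=np.mgrid[:384,:512]; z=f["z_map"]
    P=np.linalg.solve(f["K"],np.stack([u*z,v*z,z]).reshape(3,-1)).T
    return ((P-f["t"])@f["R"]).reshape(384,512,3)
def rect(P):
    (cx,cy),(w,h),a=cv2.minAreaRect((P[:,:2]*1000).astype(np.float32))
    b=cv2.boxPoints(((cx,cy),(w,h),a)); e=max([b[1]-b[0],b[2]-b[1]],key=np.linalg.norm)
    return np.round([cx,cy,w,h,np.degrees(np.arctan2(e[1],e[0]))],1)
E
python3 - <<'E'
from h import *
T=np.load("top0.npz");S=np.load("scene0.npz")
c=ray(T,(302.9,209.7),.085);a=ray(T,(286,212.7),.085);b=ray(T,(320.2,206.6),.085)
print("slot",c,(a+b)/2,"yaw",np.degrees(np.arctan2(*(a-b)[1::-1]))-90)
for n,f in(("top",T),("scene",S)):
    P=cloud(f);z=P[...,2]
    g=ray(T,(145,198.8),.084); near=np.hypot(P[...,0]-g[0],P[...,1]-g[1])<.04
    hs=cv2.cvtColor(f["frame"],cv2.COLOR_BGR2HSV); blue=(abs(hs[...,0].astype(int)-112)<12)&(hs[...,1]>90)
    m=near&(z>.077)&(z<.095); print(n,"guess",g,m.sum(),"meanz",z[m].mean(),P[m].mean(0),rect(P[m]))
    m=near&(z>.030)&(z<.056)&blue; print(" flange",m.sum(),np.median(z[m]),rect(P[m]))
    # plate
    near=np.hypot(P[...,0]-c[0],P[...,1]-c[1])<.1
    m=near&(z>.08)&(z<.09); print(" plate",m.sum(),z[m].mean(),rect(P[m]))
    m=near&(z<.07)&(np.hypot(P[...,0]-c[0],P[...,1]-c[1])<.03);print(" hole",m.sum(),P[m].mean(0) if m.any() else 0)
    for q in (.084,.065,.046): print(q)
E
```

```text
slot [ 0.52780503 -0.09476164  0.085     ] [ 0.52794393 -0.09528914  0.085     ] yaw 11.039379630778129
top guess [0.54876615 0.3027667  0.084     ] 128 meanz 0.0824672652063971 [0.54986607 0.30417403 0.08246727] [549.8 304.8  16.   48.2 -25.8]
 flange 69 0.04451142235865718 [545.  303.9  30.5  41.7 -84.4]
 plate 2104 0.08447277760837228 [528.8 -94.8 129.9 110.2  10.9]
 hole 122 [ 0.52989168 -0.09767261  0.05650193]
0.084
0.065
0.046
scene guess [0.54876615 0.3027667  0.084     ] 66 meanz 0.08130740670926402 [0.55173287 0.30500425 0.08130741] [549.2 305.8  15.2  51.9 -25. ]
 flange 76 0.04356850711985233 [553.5 305.9  38.   41.9 -18. ]
 plate 1006 0.0830468664946513 [527.9 -94.2 135.2 109.9  10.9]
 hole 34 [ 0.50255756 -0.09817679  0.05905464]
0.084
0.065
0.046
```

```bash
cat >> h.py <<'E'
from scipy.spatial.transform import Rotation as Ro
def to(s,p,yaw):
    R=Ro.from_euler("xyz",s["orientation"],degrees=True)
    d=R.inv().apply(np.array(p)-s["tcp_pos"])/.06
    r=(R.inv()*Ro.from_euler("xyz",[180,0,yaw],degrees=True)).as_rotvec(degrees=True)/10
    return np.r_[d,r].round(3).tolist()
E
python3 - <<'E'
from h import *; from cell import robot
s=robot.sense()
for p,y in (((.45,-.35,.25),60),((.57,0,.25),110),((.55,.305,.2),154.5)): print(to(s,p,y))
E
```

```text
[5.698, -3.219, -0.264, -0.009, -0.004, -4.471]
[9.166, -8.318, -0.255, -0.007, -0.008, -9.471]
[10.185, -13.308, 0.587, -0.004, -0.012, -13.921]
```

>>> {"method": "drive_tool", "body": {"targets": [1.2,-0.6,-0.1,0,0,-0.9,91,2.3,-1.3,-0.2,0,0,-1.8,91,3.4,-1.9,-0.3,0,0,-2.7,91,4.6,-2.6,-0.3,0,0,-3.6,91,5.7,-3.2,-0.3,0,0,-4.5,91,6.4,-4.2,-0.3,0,0,-5.5,91,7.1,-5.2,-0.3,0,0,-6.5,91,7.8,-6.3,-0.3,0,0,-7.5,91,8.5,-7.3,-0.3,0,0,-8.5,91,9.2,-8.3,-0.3,0,0,-9.5,91,9.4,-9.2,-0.2,0,0,-10.3,91,9.6,-10.1,0,0,0,-11.1,91,9.8,-11,0.2,0,0,-11.8,91,9.9,-11.8,0.3,0,0,-12.6,91,10.1,-12.6,0.5,0,0,-13.3,91,10.18,-13.3,0.59,0,0,-13.92,91,10.18,-13.3,0.59,0,0,-13.92,91,10.18,-13.3,0.59,0,0,-13.92,91]}}

```text
time: 2.35
tcp_pos: [0.546, 0.3112, 0.1987]
orientation: [179.9, -0.2, 155.1]
contact_force: [0.5, -0.9, 0.4]
opening: 0.993
grip_force: 0.0
```

```bash
python3 - <<'E'
from h import *; from cell import robot
robot.grab_frame("top");f=robot.grab_frame("top");s=robot.sense()
print(s["tcp_pos"],s["orientation"],s["joints"].round(0),s["qvel"].round(1))
P=cloud(f);
for z in(.1,.057): print(to(s,(.55,.305,z),154.5))
E
```

```text
[0.54922647 0.30472213 0.19862329] [-1.79939102e+02 -4.84429646e-02  1.54640767e+02] [  9.  40. -59.  93.  36.  68.   6.] [ 3.1 -0.8  1.2  0.1  0.3  0.2  0.1]
[-0.011, 0.011, 1.644, -0.006, -0.005, 0.014]
[-0.012, 0.012, 2.36, -0.006, -0.005, 0.014]
```

>>> {"method": "drive_tool", "body": {"targets": [0,0.01,0.6,0,0,0,91,0,0.01,1.2,0,0,0,91,0,0.01,1.7,0,0,0,91,0,0.01,2.05,0,0,0,91,0,0.01,2.25,0,0,0,91,0,0.01,2.36,0,0,0,91,0,0.01,2.36,0,0,0,91,0,0.01,2.36,0,0,0,50,0,0.01,2.36,0,0,0,35,0,0.01,2.36,0,0,0,28,0,0.01,2.36,0,0,0,24,0,0.01,2.36,0,0,0,20,0,0.01,2.36,0,0,0,16,0,0.01,2.36,0,0,0,10,0,0.01,2.36,0,0,0,0,0,0.01,2.36,0,0,0,0,0,0.01,2.36,0,0,0,0]}}

```text
time: 4.58
tcp_pos: [0.5505, 0.3044, 0.0577]
orientation: [180.0, 0.0, 154.5]
contact_force: [0.0, 0.2, -0.3]
opening: 0.173
grip_force: 30.0
```

```bash
python3 - <<'E'
from h import *; from cell import robot
s=robot.sense(); print(s["contact_force"],s["wrist_torque"])
for p,y in (((.55,.2,.2),165),((.545,.1,.2),175),((.535,0,.2),184),((.528,-.0948,.19),191)): print(to(s,p,y))
E
```

```text
[ 0.03832208  0.23926356 -0.34703445] [ 0.12500727 -0.28343825  0.06193528]
[-0.742, -1.574, -2.371, 0.001, 0.001, -1.051]
[-1.385, -3.114, -2.371, 0.001, 0.001, -2.051]
[-1.952, -4.69, -2.372, 0.001, 0.001, -2.951]
[-2.527, -6.166, -2.205, 0.001, 0.001, -3.651]
```

>>> {"method": "drive_tool", "body": {"targets": [0,0,-0.4,0,0,0,0,0,0,-1,0,0,0,0,0,0,-1.6,0,0,0,0,0,0,-2.1,0,0,0,0,-0.2,-0.4,-2.37,0,0,-0.3,0,-0.5,-1,-2.37,0,0,-0.7,0,-0.8,-1.7,-2.37,0,0,-1.1,0,-1.1,-2.4,-2.37,0,0,-1.6,0,-1.4,-3.1,-2.37,0,0,-2,0,-1.7,-3.9,-2.37,0,0,-2.5,0,-1.95,-4.7,-2.3,0,0,-2.9,0,-2.2,-5.3,-2.2,0,0,-3.2,0,-2.4,-5.8,-2.2,0,0,-3.5,0,-2.53,-6.17,-2.2,0,0,-3.65,0,-2.53,-6.17,-2.2,0,0,-3.65,0,-2.53,-6.17,-2.2,0,0,-3.65,0,-2.53,-6.17,-2.2,0,0,-3.65,0,-2.53,-6.17,-2.2,0,0,-3.65,0]}}

```text
time: 6.82
tcp_pos: [0.5281, -0.094, 0.19]
orientation: [-180.0, 0.0, -168.9]
contact_force: [0.2, 0.6, -2.6]
opening: 0.173
grip_force: 30.0
```

```bash
python3 - <<'E'
from h import *; from cell import robot
for n in("scene","top"):
    f=robot.grab_frame(n); np.savez(f"{n}1.npz",**f)
    u=(f["K"]@(f["R"]@np.array([.528,-.0948,.13])+f["t"]));u=(u[:2]/u[2]).astype(int);print(n,u-32)
    im=f["frame"][u[1]-32:u[1]+32,u[0]-32:u[0]+32]
    globals()[n]=cv2.resize(im,None,fx=6.25,fy=6.25,interpolation=cv2.INTER_CUBIC)
cv2.imwrite("pics/held.png",cv2.convertScaleAbs(np.hstack([scene,top]),alpha=1.4))
s=robot.sense();print(s["tcp_pos"],s["orientation"],s["joints"].round(),s["contact_force"],s["wrist_torque"],s["opening"])
E
```

```text
scene [176 142]
top [273 176]
[ 0.52807411 -0.09442282  0.18984711] [-1.79996131e+02  5.80633239e-03 -1.68945704e+02] [ 61.  39. -74. 107.  41.  67.  73.] [-0.12406035 -0.15871897 -2.19050723] [ 0.126034   -0.14232756 -0.04195171] 0.17153481893758984
```

View pics/held.png

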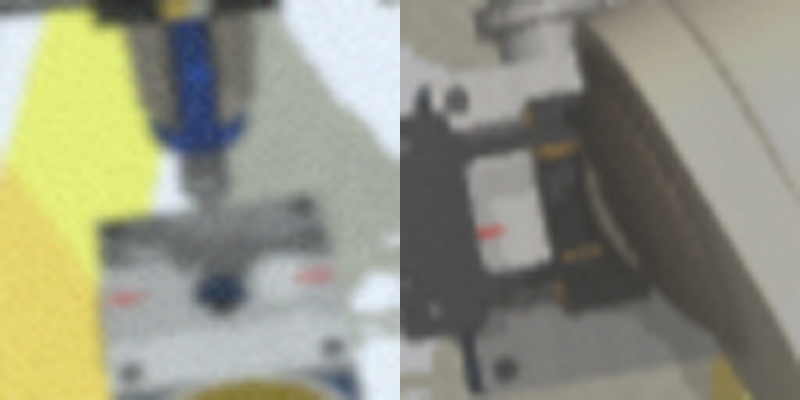

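Scene crop shows the plug held above the plate: stem axis at about x=207, flange edges 158 and 246, slot centre at about (220,291). The top view is blocked by the arm.

```bash
python3 - <<'E'
from h import *
T=np.load("scene1.npz"); f={k:T[k] for k in T}
s=6.25
def planex(u,v,x):
    o=-f["R"].T@f["t"]; d=f["R"].T@np.linalg.solve(f["K"],[176+u/s-.5,142+v/s-.5,1]); return o+d*(x-o[0])/d[0]
print("stem L,R",planex(183,185,.528),planex(231,185,.528)," flange",planex(158,135,.528),planex(246,135,.528))
for q in((220,291),(108,299),(334,276)):print(q,ray(f,(176+q[0]/s-.5,142+q[1]/s-.5),.085))
P=cloud(f);z=P[...,2];h=np.hypot(P[...,0]-.528,P[...,1]+.0948)
for lo,hi in((.173,.18),(.145,.172),):
  pass
for zl in np.arange(.135,.225,.006):
    m=(h<.03)&(z>zl)&(z<zl+.006)
    if m.sum()>2:
        p=P[m]; print(zl.round(3),m.sum(),"x",p[:,0].min().round(4),p[:,0].max().round(4),"y",p[:,1].min().round(4),p[:,1].max().round(4),p[:,1].mean().round(4))
g=f["frame"].max(2)[142+36:142+56,176+24:176+46]; print(g)
E
```

```text
stem L,R [ 0.528      -0.10457517  0.14263709] [ 0.528      -0.08305379  0.14241994]  flange [ 0.528      -0.11293204  0.16976784] [ 0.528      -0.07414987  0.16936769]
(220, 291) [ 0.5318342  -0.09268119  0.085     ]
(108, 299) [ 0.53715809 -0.14394273  0.085     ]
(334, 276) [ 0.52120564 -0.04045532  0.085     ]
0.135 6 x 0.5318 0.5439 y -0.1039 -0.0892 -0.0961
0.141 12 x 0.5288 0.543 y -0.1066 -0.0864 -0.0946
0.147 21 x 0.5275 0.5439 y -0.1059 -0.0862 -0.0936
0.153 15 x 0.5264 0.5425 y -0.1051 -0.0859 -0.0943
0.159 9 x 0.5318 0.5391 y -0.1047 -0.0877 -0.0961
0.171 43 x 0.517 0.5473 y -0.1173 -0.0757 -0.0947
0.177 17 x 0.5243 0.5516 y -0.1101 -0.0781 -0.0926
0.183 24 x 0.5348 0.5523 y -0.1092 -0.0771 -0.0909
0.189 34 x 0.5329 0.5521 y -0.1158 -0.0714 -0.095
0.195 32 x 0.5333 0.549 y -0.116 -0.0707 -0.0914
0.201 38 x 0.5327 0.5508 y -0.1177 -0.0702 -0.0946
0.207 47 x 0.5023 0.5518 y -0.117 -0.0698 -0.0942
0.213 70 x 0.5047 0.5508 y -0.1192 -0.0692 -0.0945
0.219 25 x 0.5334 0.5447 y -0.1179 -0.0691 -0.0955
[[ 76  78  82  84  87  87  87  89  91  93  90  90  92  89  87  87  90  91
   9
[... 1082 characters left out ...]
4  48  55  65  83 104 117 122
  126 126 127 129]
 [124 123 122 123 123 123 118 113 102  87  68  64  66  83 100 112 119 121
  125 120 123 125]
 [122 124 124 125 124 124 120 119 115 104  97  91  95 106 118 120 122 123
  124 127 129 131]
 [124 122 121 124 123 125 122 124 124 121 116 116 116 118 125 127 127 128
  133 134 135 136]
 [123 123 125 125 127 126 128 129 127 129 126 130 130 127 132 133 137 137
  136 136 140 139]
 [127 129 128 128 134 137 137 136 136 137 136 139 135 139 136 138 141 138
  140 138 137 138]
 [132 136 139 137 141 139 141 139 140 140 139 141 139 138 141 142 140 141
  138 139 137 142]
 [139 139 141 140 140 141 141 141 142 140 138 141 140 140 141 142 140 139
  137 138 141 140]]
```

```bash
python3 - <<'E'
from h import *; from cell import robot
s=robot.sense()
for z in(.137,.1335): print(to(s,(.528,-.0940,z),191))
E
```

```text
[-0.0, 0.007, 0.881, -0.0, 0.001, 0.005]
[-0.0, 0.007, 0.939, -0.0, 0.001, 0.005]
```

>>> {"method": "drive_tool", "body": {"targets": [0,0.007,0.4,0,0,0,0,0,0.007,0.7,0,0,0,0,0,0.007,0.85,0,0,0,0,0,0.007,0.88,0,0,0,0,0,0.007,0.9,0,0,0,0,0,0.007,0.92,0,0,0,0,0,0.007,0.935,0,0,0,0,0,0.007,0.945,0,0,0,0,0,0.007,0.945,0,0,0,0]}}

```text
time: 8.05
tcp_pos: [0.5285, -0.0947, 0.1344]
orientation: [-179.9, 0.1, -169.0]
contact_force: [-1.3, -0.1, 7.4]
opening: 0.171
grip_force: 30.0
```

```bash
cat > st.py <<'E'
from h import *; from cell import robot
s=robot.sense(); R=Ro.from_euler("xyz",s["orientation"],degrees=True)
print((s["tcp_pos"]*1000).round(2),s["orientation"].round(2),"F",s["contact_force"].round(2),"M",s["wrist_torque"].round(3),"op",round(s["opening"],3),"t",s["time"])
P=Ro.from_euler("z",11,degrees=True).inv()
print("port frame: F",P.apply(s["contact_force"]).round(2),"M",P.apply(s["wrist_torque"]).round(3),"off",(P.apply(s["tcp_pos"]-[.528,-.0945,0])*1000).round(2))
E
python3 st.py
```

```text
[528.48 -94.7  134.39] [-1.7993e+02  5.0000e-02 -1.6902e+02] F [-1.27 -0.1   7.44] M [-0.009  0.561 -0.013] op 0.171 t 8.05
port frame: F [-1.26  0.15  7.44] M [ 0.098  0.553 -0.013] off [  0.43  -0.28 134.39]
```

>>> {"method": "drive_tool", "body": {"targets": [0,0,-0.01,0,0,0,0,-0.012,0,-0.01,0,0,0,0,-0.024,0,-0.01,0,0,0,0,-0.024,0,-0.01,0,0,0,0]}}

```text
time: 8.55
tcp_pos: [0.5287, -0.0946, 0.1343]
orientation: [-179.9, -0.1, -169.0]
contact_force: [-4.8, -0.6, 10.1]
opening: 0.176
grip_force: 30.0
```

```bash
python3 st.py
```

```text
[528.74 -94.6  134.32] [-1.7995e+02 -9.0000e-02 -1.6902e+02] F [-4.76 -0.65 10.11] M [-0.104  1.145 -0.055] op 0.176 t 8.55
port frame: F [-4.8   0.27 10.11] M [ 0.116  1.144 -0.055] off [  0.71  -0.24 134.32]
```

```bash
python3 - <<'E'
from h import *; from cell import robot
f=robot.grab_frame("scene"); np.savez("scene2.npz",**f)
im=f["frame"][130:230,150:283]
cv2.imwrite("pics/contact.png",cv2.convertScaleAbs(cv2.resize(im,None,fx=6,fy=6,interpolation=cv2.INTER_CUBIC),alpha=1.3))
E
python3 st.py
```

```text
[528.77 -94.63 134.34] [-1.7994e+02 -9.0000e-02 -1.6902e+02] F [-3.53 -0.84  9.07] M [-0.096  1.092 -0.023] op 0.174 t 8.6
port frame: F [-3.62 -0.15  9.07] M [ 0.114  1.09  -0.023] off [  0.73  -0.27 134.34]
```

View pics/contact.png

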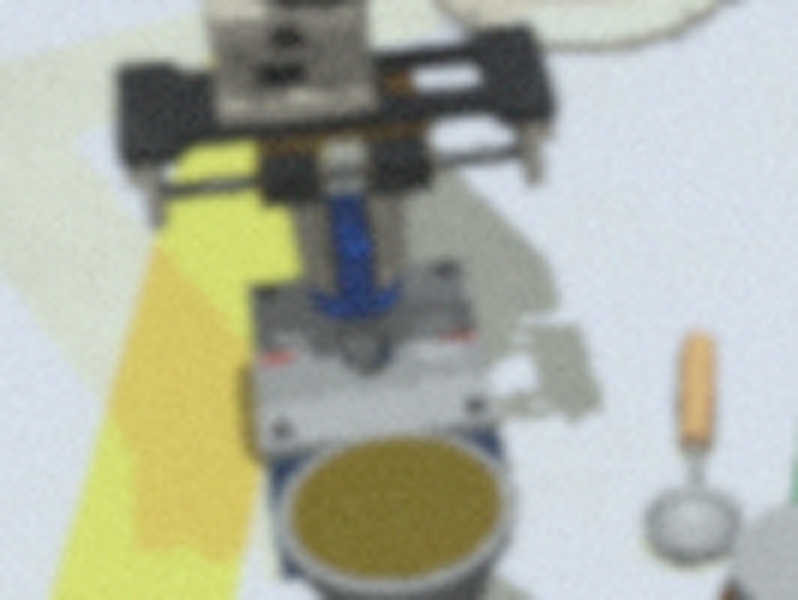

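>>> {"method": "drive_tool", "body": {"targets": [0,0,-0.04,0,0,0,0,0,0,-0.06,0,0,0,0,0,0,-0.06,0,0,0,0,0,0,-0.06,0,0,0,0]}}

```text
time: 9.1
tcp_pos: [0.5293, -0.0944, 0.1371]
orientation: [180.0, -0.0, -169.0]
contact_force: [0.5, -0.2, -1.7]
opening: 0.172
grip_force: 30.0
```

```bash
python3 st.py
```

```text
[529.28 -94.43 137.05] [ 179.99   -0.   -169.01] F [ 0.53 -0.24 -1.69] M [ 0.117 -0.124 -0.013] op 0.172 t 9.1
port frame: F [ 0.47 -0.33 -1.69] M [ 0.091 -0.144 -0.013] off [  1.27  -0.18 137.05]
```

>>> {"method": "drive_tool", "body": {"targets": [0,0,0.02,0,0,0,0,0,0,0.035,0,0,0,0,0,0,0.045,0,0,0,0,0,0,0.05,0,0,0,0,0,0,0.05,0,0,0,0]}}

```text
time: 9.72
tcp_pos: [0.5293, -0.0944, 0.1345]
orientation: [-180.0, 0.0, -169.0]
contact_force: [-1.7, 0.2, 2.7]
opening: 0.172
grip_force: 30.0
```

```bash
python3 st.py
```

```text
[529.35 -94.37 134.46] [-179.99    0.   -169.01] F [-1.75  0.23  2.67] M [ 0.025  0.166 -0.015] op 0.172 t 9.725
port frame: F [-1.67  0.56  2.67] M [ 0.057  0.158 -0.015] off [ 1.3500e+00 -1.3000e-01  1.3446e+02]
```

>>> {"method": "drive_tool", "body": {"targets": [0,0.01,0.01,0,0,0,0,0,0.02,0.012,0,0,0,0,0,0.03,0.012,0,0,0,0,0,0.04,0.012,0,0,0,0,0,0.04,0.012,0,0,0,0]}}

```text
time: 10.35
tcp_pos: [0.5288, -0.0919, 0.1333]
orientation: [180.0, 0.0, -169.0]
contact_force: [0.3, -0.2, -2.3]
opening: 0.17
grip_force: 30.0
```

```bash
python3 st.py
```

```text
[528.82 -91.85 133.27] [ 179.98    0.   -169.  ] F [ 0.34 -0.16 -2.32] M [ 0.158 -0.225  0.04 ] op 0.17 t 10.35
port frame: F [ 0.3  -0.22 -2.32] M [ 0.112 -0.251  0.04 ] off [  1.31   2.44 133.27]
```

Force fell to free at 1 mm below the surface: the lug is in the mouth. Continue down gently.

>>> {"method": "drive_tool", "body": {"targets": [0,0,0.015,0,0,0,0,0,0,0.03,0,0,0,0,0,0,0.04,0,0,0,0,0,0,0.05,0,0,0,0,0,0,0.05,0,0,0,0]}}

```text
time: 10.98
tcp_pos: [0.5289, -0.0921, 0.1305]
orientation: [180.0, 0.0, -169.0]
contact_force: [-0.1, 0.1, -2.7]
opening: 0.171
grip_force: 30.0
```

```bash
python3 st.py
```

```text
[528.87 -92.11 130.46] [ 180.      0.   -169.02] F [-0.06  0.1  -2.7 ] M [ 0.151 -0.269 -0.033] op 0.171 t 10.975
port frame: F [-0.04  0.11 -2.7 ] M [ 0.097 -0.293 -0.033] off [  1.31   2.18 130.46]
```

>>> {"method": "drive_tool", "body": {"targets": [0,0,0.04,0,0,0,0,0,0,0.08,0,0,0,0,0,0,0.12,0,0,0,0,0,0,0.15,0,0,0,0,0,0,0.17,0,0,0,0,0,0,0.18,0,0,0,0,0,0,0.18,0,0,0,0]}}

```text
time: 11.85
tcp_pos: [0.5288, -0.092, 0.1197]
orientation: [180.0, 0.0, -169.0]
contact_force: [0.2, 0.4, -1.3]
opening: 0.173
grip_force: 30.0
```

```bash
python3 st.py
```

```text
[528.85 -92.04 119.67] [ 180.      0.   -169.01] F [ 0.18  0.35 -1.26] M [ 0.161 -0.232  0.027] op 0.173 t 11.85
port frame: F [ 0.24  0.31 -1.26] M [ 0.113 -0.258  0.027] off [  1.3    2.25 119.67]
```

>>> {"method": "drive_tool", "body": {"targets": [0,0,0.03,0,0,0,0,0,0,0.06,0,0,0,0,0,0,0.09,0,0,0,0,0,0,0.12,0,0,0,0,0,0,0.13,0,0,0,0,0,0,0.13,0,0,0,0]}}

```text
time: 12.6
tcp_pos: [0.5288, -0.0921, 0.1118]
orientation: [180.0, -0.0, -169.0]
contact_force: [-0.7, -0.5, -1.9]
opening: 0.174
grip_force: 30.0
```

```bash
python3 st.py
```

```text
[528.75 -92.06 111.82] [ 1.7999e+02 -1.0000e-02 -1.6901e+02] F [-0.66 -0.51 -1.95] M [ 0.102 -0.163  0.009] op 0.174 t 12.6
port frame: F [-0.74 -0.38 -1.95] M [ 0.069 -0.18   0.009] off [  1.2    2.25 111.82]
```

>>> {"method": "drive_tool", "body": {"targets": [0,0,0.01,0,0,0,0,0,0,0.02,0,0,0,0,0,0,0.03,0,0,0,0,0,0,0.04,0,0,0,0,0,0,0.05,0,0,0,0,0,0,0.05,0,0,0,0]}}

```text
time: 13.35
tcp_pos: [0.5289, -0.0921, 0.1089]
orientation: [-180.0, 0.0, -169.0]
contact_force: [-0.4, -0.3, -1.8]
opening: 0.171
grip_force: 30.0
```

```bash
python3 st.py
```

```text
[528.86 -92.08 108.89] [-180.      0.   -169.01] F [-0.41 -0.3  -1.76] M [ 0.069 -0.11  -0.021] op 0.171 t 13.35
port frame: F [-0.46 -0.22 -1.76] M [ 0.047 -0.121 -0.021] off [  1.3    2.22 108.89]
```

>>> {"method": "drive_tool", "body": {"targets": [0,0,0.01,0,0,0,0,0,0,0.02,0,0,0,0,0,0,0.03,0,0,0,0,0,0,0.035,0,0,0,0,0,0,0.035,0,0,0,0]}}

```text
time: 13.98
tcp_pos: [0.5289, -0.0921, 0.1068]
orientation: [-180.0, -0.0, -169.0]
contact_force: [0.0, 0.3, -1.6]
opening: 0.17
grip_force: 30.0
```

```bash
python3 st.py
```

```text
[528.86 -92.1  106.81] [-180.     -0.   -169.01] F [ 0.05  0.35 -1.56] M [ 0.084 -0.141 -0.036] op 0.17 t 13.975
port frame: F [ 0.11  0.33 -1.56] M [ 0.055 -0.155 -0.036] off [  1.3    2.19 106.81]
```

>>> {"method": "drive_tool", "body": {"targets": [0,0,0.01,0,0,0,0,0,0,0.02,0,0,0,0,0,0,0.03,0,0,0,0,0,0,0.035,0,0,0,0,0,0,0.035,0,0,0,0]}}

```text
time: 14.6
tcp_pos: [0.5289, -0.0921, 0.1049]
orientation: [-180.0, 0.0, -169.0]
contact_force: [-1.9, -1.3, 4.3]
opening: 0.175
grip_force: 30.0
```

```bash
python3 st.py
```

```text
[528.94 -92.06 104.94] [-1.7999e+02  1.0000e-02 -1.6901e+02] F [-1.88 -1.28  4.27] M [ 0.066  0.266 -0.01 ] op 0.175 t 14.6
port frame: F [-2.09 -0.9   4.27] M [ 0.116  0.249 -0.01 ] off [  1.39   2.22 104.94]
```

>>> {"method": "drive_tool", "body": {"targets": [0,0,-0.015,0,0,0.4,0,0,-0.003,-0.015,0,0,0.9,0,0,-0.004,-0.015,0,0,1.4,0,0.001,-0.006,-0.015,0,0,1.9,0,0.002,-0.007,-0.015,0,0,2.4,0,0.002,-0.008,-0.015,0,0,2.9,0,0.003,-0.009,-0.015,0,0,3.4,0,0.003,-0.01,-0.015,0,0,3.9,0,0.004,-0.011,-0.015,0,0,4.4,0,0.004,-0.011,-0.015,0,0,4.4,0]}}

```text
time: 15.85
tcp_pos: [0.5291, -0.0931, 0.1057]
orientation: [-180.0, 0.1, 147.0]
contact_force: [0.9, -1.4, 1.7]
opening: 0.174
grip_force: 30.0
```

```bash
python3 st.py
```

```text
[529.12 -93.05 105.74] [-1.7999e+02  6.0000e-02  1.4703e+02] F [ 0.86 -1.38  1.69] M [-0.186 -0.21  -0.041] op 0.174 t 15.85
port frame: F [ 0.58 -1.52  1.69] M [-0.223 -0.171 -0.041] off [  1.38   1.21 105.74]
```

>>> {"method": "drive_tool", "body": {"targets": [0,-0.002,0,0,0,0.5,0,0,-0.003,0,0,0,1,0,0,-0.004,0,0,0,1.5,0,0.001,-0.006,0,0,0,2,0,0.002,-0.007,0,0,0,2.5,0,0.002,-0.008,0,0,0,3,0,0.003,-0.009,0,0,0,3.5,0,0.003,-0.01,0,0,0,4,0,0.004,-0.011,0,0,0,4.4,0,0.004,-0.011,0,0,0,4.6,0,0.004,-0.011,0,0,0,4.6,0]}}

```text
time: 17.23
tcp_pos: [0.5276, -0.0943, 0.1054]
orientation: [-179.9, 0.1, 101.0]
contact_force: [-2.7, -3.7, 2.9]
opening: 0.172
grip_force: 30.0
```

```bash
python3 st.py
```

```text
[527.58 -94.3  105.41] [-1.7991e+02  7.0000e-02  1.0103e+02] F [-2.65 -3.67  2.92] M [-1.147  0.518 -0.002] op 0.172 t 17.225
port frame: F [-3.3  -3.1   2.92] M [-1.027  0.727 -0.002] off [ -0.37   0.27 105.41]
```

>>> {"method": "drive_tool", "body": {"targets": [-0.006,-0.01,0,0,0,0,0,-0.012,-0.018,0,0,0,0,0,-0.012,-0.018,0,0,0,0,0,-0.012,-0.018,0,0,0,0,0]}}

```text
time: 17.73
tcp_pos: [0.5275, -0.0944, 0.1056]
orientation: [180.0, 0.0, 101.0]
contact_force: [0.2, -3.8, -0.5]
opening: 0.171
grip_force: 30.0
```

```bash
python3 st.py
```

```text
[527.46 -94.39 105.56] [1.7998e+02 1.0000e-02 1.0099e+02] F [ 0.2  -3.76 -0.47] M [-1.117 -0.034 -0.011] op 0.171 t 17.725
port frame: F [-0.52 -3.73 -0.47] M [-1.103  0.179 -0.011] off [ -0.51   0.21 105.56]
```

>>> {"method": "drive_tool", "body": {"targets": [-0.01,0,0,0,0,0,0,-0.02,0,0,0,0,0,0,-0.02,0,0,0,0,0,0,-0.02,0,0,0,0,0,0]}}

```text
time: 18.23
tcp_pos: [0.5275, -0.0945, 0.1057]
orientation: [180.0, -0.0, 101.0]
contact_force: [-1.9, 0.1, 1.3]
opening: 0.175
grip_force: 30.0
```

```bash
python3 st.py
```

```text
[527.51 -94.55 105.68] [ 1.7999e+02 -4.0000e-02  1.0102e+02] F [-1.88  0.07  1.35] M [-0.197  0.199 -0.001] op 0.175 t 18.225
port frame: F [-1.83  0.42  1.35] M [-0.156  0.233 -0.001] off [-4.9000e-01  5.0000e-02  1.0568e+02]
```

>>> {"method": "drive_tool", "body": {"targets": [0,0,-0.02,0,0,0,0,0,0,-0.04,0,0,0,0,0,0,-0.055,0,0,0,0,0,0,-0.065,0,0,0,0,0,0,-0.065,0,0,0,0]}}

```text
time: 18.85
tcp_pos: [0.5275, -0.0953, 0.1095]
orientation: [180.0, -0.0, 101.0]
contact_force: [0.1, -0.3, -2.3]
opening: 0.171
grip_force: 30.0
```

```bash
python3 st.py
```

```text
[527.53 -95.26 109.54] [179.99  -0.   100.99] F [ 0.13 -0.28 -2.33] M [-0.058 -0.107  0.033] op 0.171 t 18.85
port frame: F [ 0.08 -0.3  -2.33] M [-0.077 -0.094  0.033] off [ -0.6   -0.65 109.54]
```

>>> {"method": "drive_tool", "body": {"targets": [0,0,-0.008,0,0,0,0,0,0,-0.016,0,0,0,0,0,0,-0.02,0,0,0,0,0,0,-0.02,0,0,0,0]}}

```text
time: 19.35
tcp_pos: [0.5275, -0.0953, 0.1108]
orientation: [180.0, 0.0, 101.0]
contact_force: [-0.0, 0.1, -1.5]
opening: 0.17
grip_force: 30.0
```

>>> {"method": "drive_tool", "body": {"targets": [0,0,-0.008,0,0,0,0,0,0,-0.016,0,0,0,0,0,0,-0.016,0,0,0,0,0,0,-0.016,0,0,0,0]}}

```text
time: 19.85
tcp_pos: [0.5275, -0.0953, 0.1117]
orientation: [180.0, 0.0, 101.0]
contact_force: [0.5, -0.8, -1.7]
opening: 0.173
grip_force: 30.0
```

>>> {"method": "drive_tool", "body": {"targets": [0,0,-0.008,0,0,0,0,0,0,-0.016,0,0,0,0,0,0,-0.016,0,0,0,0,0,0,-0.016,0,0,0,0]}}

```text
time: 20.35
tcp_pos: [0.5275, -0.0953, 0.1127]
orientation: [180.0, 0.0, 101.0]
contact_force: [0.3, -0.0, -2.4]
opening: 0.173
grip_force: 30.0
```

>>> {"method": "drive_tool", "body": {"targets": [0,0,-0.008,0,0,0,0,0,0,-0.012,0,0,0,0,0,0,-0.012,0,0,0,0,0,0,-0.012,0,0,0,0]}}

```text
time: 20.85
tcp_pos: [0.5274, -0.0953, 0.1128]
orientation: [-180.0, -0.0, 101.0]
contact_force: [3.5, -0.4, -15.3]
opening: 0.172
grip_force: 30.0
```

>>> {"method": "drive_tool", "body": {"targets": [0,0,0.001,0,0,0,0,0,0,0.001,0,0,0,0]}}

```text
time: 21.1
tcp_pos: [0.5274, -0.0953, 0.1129]
orientation: [-180.0, -0.0, 101.0]
contact_force: [5.0, -0.3, -17.2]
opening: 0.173
grip_force: 30.0
```

>>> {"method": "drive_tool", "body": {"targets": [0,0,0.003,0,0,0,0,0,0,0.003,0,0,0,0]}}

```text
time: 21.35
tcp_pos: [0.5274, -0.0953, 0.1128]
orientation: [-180.0, -0.0, 101.0]
contact_force: [4.3, 0.4, -18.9]
opening: 0.17
grip_force: 30.0
```

>>> {"method": "drive_tool", "body": {"targets": [0,0,0.008,0,0,0,0,0,0,0.008,0,0,0,0]}}

```text
time: 21.6
tcp_pos: [0.5274, -0.0953, 0.1128]
orientation: [-180.0, 0.0, 101.0]
contact_force: [2.6, 0.6, -13.5]
opening: 0.17
grip_force: 30.0
```

>>> {"method": "drive_tool", "body": {"targets": [0,0,0,0,0,0,0,0,0,0,0,0,0,0]}}

```text
time: 21.85
tcp_pos: [0.5275, -0.0953, 0.1128]
orientation: [-180.0, 0.0, 101.0]
contact_force: [3.0, 1.1, -11.7]
opening: 0.173
grip_force: 30.0
```

>>> {"method": "drive_tool", "body": {"targets": [0,0,-0.002,0,0,0,0,0,0,-0.002,0,0,0,0]}}

```text
time: 22.1
tcp_pos: [0.5274, -0.0953, 0.1128]
orientation: [-180.0, 0.0, 101.0]
contact_force: [2.9, 0.7, -11.3]
opening: 0.171
grip_force: 30.0
```

>>> {"method": "drive_tool", "body": {"targets": [0,0,-0.002,0,0,0,0,0,0,-0.002,0,0,0,0]}}

```text
time: 22.35
tcp_pos: [0.5275, -0.0953, 0.1128]
orientation: [-180.0, -0.0, 101.0]
contact_force: [2.9, 0.9, -13.1]
opening: 0.169
grip_force: 30.0
```

>>> {"method": "drive_tool", "body": {"targets": [0,0,0,0,0,0,0,0,0,0,0,0,0,0,0,0,0,0,0,0,0]}}

```text
time: 22.72
tcp_pos: [0.5274, -0.0953, 0.1128]
orientation: [-180.0, -0.0, 101.0]
contact_force: [2.4, 1.0, -14.0]
opening: 0.172
grip_force: 30.0
```

>>> {"method": "drive_tool", "body": {"targets": [0,0,0.001,0,0,0,0,0,0,0.001,0,0,0,0,0,0,0.001,0,0,0,0]}}

```text
time: 23.1
tcp_pos: [0.5275, -0.0953, 0.1128]
orientation: [-180.0, -0.0, 101.0]
contact_force: [1.7, -0.2, -13.7]
opening: 0.173
grip_force: 30.0
```

>>> {"method": "drive_tool", "body": {"targets": [0,0,0,0,0,0,0,0,0,0,0,0,0,0,0,0,0,0,0,0,0]}}

```text
time: 23.48
tcp_pos: [0.5275, -0.0953, 0.1128]
orientation: [-180.0, -0.0, 101.0]
contact_force: [3.5, 0.0, -13.5]
opening: 0.173
grip_force: 30.0
```

>>> {"method": "drive_tool", "body": {"targets": [0,0,0,0,0,0,0,0,0,0,0,0,0,0,0,0,0,0,0,0,0,0,0,0,0,0,0,0]}}

```text
time: 23.98
tcp_pos: [0.5274, -0.0953, 0.1128]
orientation: [-180.0, 0.0, 101.0]
contact_force: [2.9, 0.1, -12.5]
opening: 0.172
grip_force: 30.0
```

```bash
python3 st.py
```

```text
[527.44 -95.29 112.79] [-180.      0.    100.99] F [  2.89   0.13 -12.51] M [ 0.111 -0.742 -0.019] op 0.172 t 23.975
port frame: F [  2.86  -0.43 -12.51] M [-0.033 -0.75  -0.019] off [ -0.7   -0.67 112.79]
```

Held at about 12 N net for over 1.5 s. Let it down to the seat.

>>> {"method": "drive_tool", "body": {"targets": [0,0,0.01,0,0,0,0,0,0,0.03,0,0,0,0,0,0,0.05,0,0,0,0,0,0,0.07,0,0,0,0,0,0,0.09,0,0,0,0,0,0,0.1,0,0,0,0,0,0,0.11,0,0,0,0,0,0,0.115,0,0,0,0,0,0,0.115,0,0,0,0]}}

```text
time: 25.1
tcp_pos: [0.5275, -0.0953, 0.106]
orientation: [-180.0, 0.0, 101.0]
contact_force: [-0.5, 0.1, 0.9]
opening: 0.169
grip_force: 30.0
```

```bash
python3 st.py
```

```text
[527.48 -95.31 106.02] [-1.8000e+02  1.0000e-02  1.0099e+02] F [-0.51  0.14  0.86] M [-0.092  0.1   -0.035] op 0.169 t 25.1
port frame: F [-0.47  0.24  0.86] M [-0.071  0.116 -0.035] off [ -0.67  -0.69 106.02]
```

>>> {"method": "drive_tool", "body": {"targets": [0,0,0,0,0,0,20,0,0,0,0,0,0,30,0,0,0,0,0,0,40,0,0,0,0,0,0,50,0,0,0,0,0,0,50,0,0,0,0,0,0,50,0,0,-0.2,0,0,0,50,0,0,-0.6,0,0,0,50,0,0,-1.2,0,0,0,50,0,0,-1.9,0,0,0,50,0,0,-2.4,0,0,0,50,0,0,-2.4,0,0,0,50]}}

```text
time: 26.6
tcp_pos: [0.5293, -0.0951, 0.2531]
orientation: [179.7, 0.2, 101.0]
contact_force: [0.3, -0.4, -0.6]
opening: 0.547
grip_force: 0.0
```

```bash
python3 - <<'E'
from h import *; from cell import robot
s=robot.sense();print(s["tcp_pos"],s["contact_force"],s["opening"],s["time"],s["joints"].round())
f=robot.grab_frame("scene")
P=cloud(f);z=P[...,2];h=np.hypot(P[...,0]-.528,P[...,1]+.0945)
for a,b in((.12,.15),(.087,.1)):
    m=(h<.04)&(z>a)&(z<b);print(m.sum(),P[m].mean(0),rect(P[m]))
im=f["frame"][140:220,160:267]
cv2.imwrite("pics/done.png",cv2.convertScaleAbs(cv2.resize(im,None,fx=7,fy=7,interpolation=cv2.INTER_CUBIC),alpha=1.3))
E
```

```text
[ 0.52930826 -0.09513986  0.25307354] [ 0.32228101 -0.43707234 -0.57162343] 0.5467682298270525 26.6 [ 52.  23. -56. 103.  21.  65.  -0.]
104 [ 0.53123235 -0.09271723  0.12774962] [528.  -93.   19.7  49.  -81. ]
82 [ 0.538311   -0.09120276  0.09355472] [539.3 -89.1  18.3  46.7 -76.7]
```

View pics/done.png

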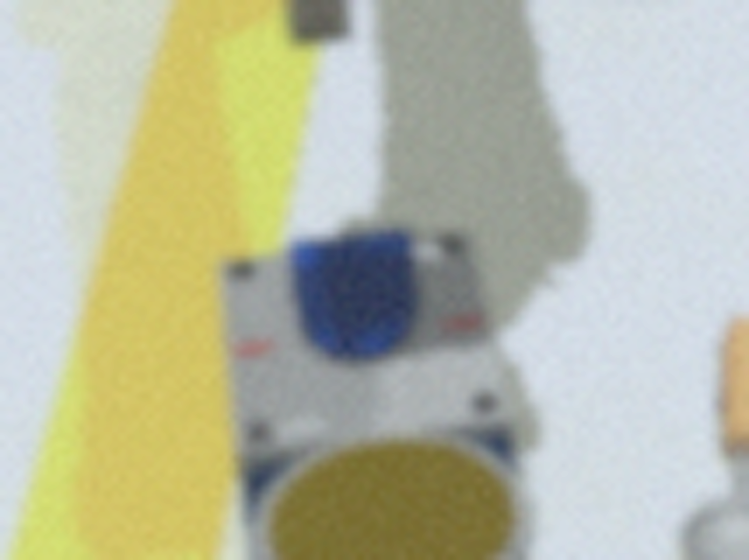

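The plug stands upright on the head at about (355,300) in the crop. Its bar lies along the red marks (yaw about -80 degrees), and the gripper is clear of it.

```bash
python3 -c "
from cell import robot
print(robot.job_done())"
```

```text
the job is handed in; nothing more can be done
None
```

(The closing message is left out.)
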